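# Grade the bearing balls at the repair bench

### The arm

A 7-joint arm with a two-finger parallel gripper is mounted at the origin on the work surface. World frame = base frame: x ahead of the robot, y to its left, z up, the work surface at z = 0. Lengths are in mm, angles in degrees, forces in N, time in s.
With the tool pointing down it reaches from about 400 to 925 mm from the base axis. Payload 5.6 kg.
Tool frame: the origin (TCP) lies midway between the tips of the shut fingers; the grasp point (between the pads) lies 19 mm behind it; z points along the fingers, y is the line along which they close (so a half turn about z gives the same grasp; the last joint's range is limited). The gripper opens to 85 mm and grips with 20 to 120 N. Pads are 22 mm wide; open, the fingers measure 114 mm over their backs; the gripper's body (76 mm by 85 mm) begins 54 mm behind the grasp point. The pads swing forward as they close: fully open they stand 13 mm farther back than shut.
Start: joints at [-69.672, 26.786, -0.665, 91.828, 0.344, 61.387, -3.226], TCP at [251.844, 599.235, 231.29] pointing down, gripper open.
Joint ranges: [-144.91, 144.91], [-17.63, 115.5], [-89.93, 88.59], [15.96, 139.68], [-74.01, 254.01], [8.47, 105.57], [-167.45, 167.45]. Speed limits (degrees/s): [147.25, 147.25, 180, 180, 180, 180, 180].

### API

Orientations are given as [roll, pitch, yaw] about the fixed x, y, z axes, in that order (R = Rz(yaw) Ry(pitch) Rx(roll)).
In Python, from rig import ctrl gives the robot as it stands. The module is installed in compiled form; this text tells all that it offers.
- The arm moves only by the shell command python3 -m pendant 'ROWS' [OPENING] [FORCE]. ROWS is JSON, a list of rows, each a list of 2 entries, a list of its own where there are three numbers: the shift along the tool's x, y, z each as a share of 0.12 m, from -1 to 1, then the turn, a rotation vector about the tool's x, y, z each as a share of 45 degrees, from -1 to 1. In form: [[[tx, ty, tz], [rx, ry, rz]], ...]. A call has 1 to 5 rows; each row is the pose to reach, as a shift and turn from the pose commanded when the call began, along the tool's axes at that moment; what a row does not reach only later rows make up. A row lasts 1/10 s, in which the tool goes at most 50 mm and 8.59 degrees, less where a joint would pass 70% of its speed; a pose out of reach is approached as far as the arm can. A call with a number of a shift or a turn outside -1 to 1 is refused whole. A call with a gripper value outside its range is refused whole. OPENING is the closure, from 0 (fully open) to 1 (shut), set as the call begins (- or left out, the last holds). The fingers move at their own pace and stop on an object; FORCE is the grip in N (left out, the last holds). Time passes only in rows, so rows that repeat a pose let the fingers close. It gives the time, the measured TCP pose, the force, the opening and the grip force at its end, in the units of the state.
- ctrl.observe(): the state, without advancing time (a new reading comes with each control period).
- ctrl.grab_frame(name): name is "scene" or "top"; returns a dict with "img" (420x560x3 uint8, red, green, blue), "range_z" (420x560 float32, mm along the optical axis (not along the pixel's ray), 0 where there is no reading), "mtx" (3x3 intrinsics, pixels), "position" and "orientation" of the camera in the world. Camera axes: x right, y down, z forward; pixel columns grow to the right and rows downward; lengths in mm; the calibration is good to about 2 mm. A picture is of the moment at which its call begins.
- ctrl.finish_job(): hands the job in; it is judged then, once.
The state is a dict: "time": time; "qpos": joint angles; "qd": joint speeds; "joint_torque": joint torques, N m; "eef_pos": TCP position; "tool_rot": TCP orientation; "force": force on the tool from outside, world axes, zero at the start; "ft_torque": the same for the moment, N m; "width": finger opening in mm; "grip_force": force on a finger pad.
Only numpy, scipy, OpenCV 4.12 (cv2) and the standard library are available. Lean on these libraries where they do the work, as an engineer would, in place of code of your own. Each camera call takes 0.05 s, during which the arm holds its last target. There are 200 camera calls.

### The job

The small steel scoop holds three loose bearing balls of different sizes. Carry it to the sloping ball-grading ramp and tip all three balls into the hopper at its high end while the gate is still shut; hang the empty scoop by its own hook over the rim of the grey parts bin and let go; then pull the gate up all the way, so that the balls roll down and each drops into the pocket of its own size. Leave the bin and the other things on the bench where they stand.

Things in the scene. Friction and masses are not known exactly. Their poses are not given: they have to be found in the camera images.
- scoop_grip (a point): Where to hold the steel scoop (0.18 kg): centre of its black handle, a level bar 12 mm wide (y), 14 mm high, free to grip from 24 mm before to 33 mm behind this point. It is 42 mm above the scoop's underside. Axes are the scoop's: mouth to -x, handle to +x, z up; the scoop stands level on the bench.
- scoop_lip (a point): Middle of the front lip of the scoop's mouth, 137 mm to -x of scoop_grip and 24 mm lower. The bowl is 64 mm wide inside (69 outside), walls 36 mm high; its floor is flat for 50 mm, then rises at 22 degrees over the last 38 mm to this lip, so the balls roll out only when the mouth is tipped down by well over 22 degrees (40 to 50 does it).
- scoop_bowl (a point): Point inside the bowl above its floor, 84 mm to -x of scoop_grip and 15 mm above the scoop's underside. The balls lie loose around it.
- scoop_hook (a point): Top centre of the hook's downward-open slot, 40.5 mm to -x of scoop_grip and 7 mm lower. The slot lies between the bowl's back wall and a steel tab: 12 mm wide (x), 30 mm across (y); the tab reaches 20 mm down, then flares out to 27 mm. Hung up, this point sits just above the rim, bowl on one side, handle on the other; the heavier bowl sags up to 15 degrees.
- ball_small_center (a point): Centre of the small steel bearing ball, 16 mm in diameter, 17 g; it starts in the scoop.
- ball_medium_center (a point): Centre of the medium steel bearing ball, 24 mm in diameter, 56 g; it starts in the scoop.
- ball_large_center (a point): Centre of the large steel bearing ball, 32 mm in diameter, 134 g; it starts in the scoop.
- grader: Ball-grading ramp of sheet steel, fixed, base 120 x 422 mm; origin on the bench under the middle of the base. Along its own y runs a straight V trough, 84 mm wide inside, falling at 20 degrees: its bottom line is 191 mm high at y = +193 mm, 50 mm high at y = -194 mm. Below the gate (y = +87 mm) the bottom is slotted in three steps, narrowest first, a pocket under each.
- hopper (a point): Middle of the hopper's open top, level with its rim, 224 mm above the bench, axes as the grader's. The hopper is the trough's high end behind the gate: open 84 mm along x and 88 mm along y, rim 202 mm high next to the gate, 241 mm at the end wall, about 52 mm deep; outside it is 95 mm wide (x).
- pocket_small (a point): Middle of the small ball's slot, at the trough's bottom line: 18 mm wide, 105 mm long along the grader's y, over a pocket at least 42 mm deep.
- pocket_medium (a point): Middle of the medium ball's slot, at the trough's bottom line: 26 mm wide, 79 mm long along the grader's y, over a pocket at least 42 mm deep.
- pocket_large (a point): Middle of the large ball's slot, at the trough's bottom line: 35 mm wide, 62 mm long along the grader's y, over a pocket at least 42 mm deep.
- gate (a joint): Lift of the gate, a steel plate across the trough: 0 shut (it starts 0 to 2 mm up, which still holds all the balls), 0.036 m fully up. It slides straight up between two guide posts that stand 48 mm to each side (x) and are 227 mm high; it needs about 3 N and stays where it is left.
- gate_grip (a point): Centre of the black grip bar on top of the gate: 36 mm along the grader's x, 12 mm thick along its y, 22 mm high; 227 mm above the bench when shut, and it rises with the gate. Axes as the grader's. But for the guide posts nothing stands as high within 45 mm of it.
- bin: Open, empty, grey sheet-steel parts bin, 0.9 kg, standing loose: 130 mm (x) by 170 mm (y), 85 mm high, walls and floor 3 mm thick; origin at the centre of its underside, z up. The scoop may hang on any of its four walls.
- flux_bottle: Clear bottle with a yellow cap, 42 mm across, 115 mm tall, standing; origin at the centre of its underside. Not part of the job.
- solder_spool: Spool of solder standing on its flange, 60 mm across, 46 mm tall; origin at the centre of its underside. Not part of the job.
- phone: Dark smartphone lying flat, 150 x 72 x 8 mm, long along its x; origin at the centre of its underside. Not part of the job.
- driver: Screwdriver with a red handle lying on the mat, 160 mm long, about 25 mm thick; origin under its middle, handle to its -x. Not part of the job.
- tweezers: Closed steel tweezers lying flat, 120 x 11 x 6 mm, long along x; origin at the centre of its underside. Not part of the job.
Things that resemble listed ones, but are neither listed nor needed, are in the scene too. Of the things that look like the part that bears scoop_grip, the middle-sized one is meant.

How it is judged (in metres and radians):
On the way, in this order (a step that is already met when the one before it is completed fails the run):
1. the scoop is carried off the bench with all three balls in it (height (world z) of scoop_grip above 0.12 m and distance between each of ball_small_center, ball_medium_center, ball_large_center and scoop_bowl below 0.055 m), for 0.2 s.
2. all three balls lie in the hopper behind the shut gate (value of joint gate below 0.006 m and x of ball_small_center in the frame of grader between -0.043 and 0.043 m and y of ball_small_center in the frame of grader between 0.091 and 0.195 m and z of ball_small_center in the frame of grader between 0.151 and 0.251 m and x of ball_medium_center in the frame of grader between -0.043 and 0.043 m and y of ball_medium_center in the frame of grader between 0.091 and 0.195 m and z of ball_medium_center in the frame of grader between 0.151 and 0.251 m and x of ball_large_center in the frame of grader between -0.043 and 0.043 m and y of ball_large_center in the frame of grader between 0.091 and 0.195 m and z of ball_large_center in the frame of grader between 0.151 and 0.251 m), for 0.3 s.
3. the scoop hangs by its hook on the bin's rim and has been let go, the balls still in the hopper and the gate shut (all of step 2 and z of scoop_hook in the frame of bin between 0.075 and 0.095 m and angle between scoop_grip's own z axis and vertical below 0.45 rad and (x of scoop_hook in the frame of bin between 0.0555 and 0.0715 m or x of scoop_hook in the frame of bin between -0.0715 and -0.0555 m or y of scoop_hook in the frame of bin between 0.0755 and 0.0915 m or y of scoop_hook in the frame of bin between -0.0915 and -0.0755 m) and distance of bin from where it was at the start of the episode below 0.03 m and contact force between the fingers and scoop below 0.1 N and linear speed of scoop below 0.05 m/s), for 0.3 s.
4. the gate is pulled up all the way (value of joint gate above 0.03 m), for 0.2 s.
At the end, for the whole second after the job is handed in: Each ball rests in the pocket of its size; the scoop hangs still by its hook on a bin wall (slot top within 10 mm of the rim's height and 8 mm of the wall's middle line, tilt under 26 degrees); bin moved under 30 mm; gate up more than 30 of its 36 mm (x of ball_small_center in the frame of grader between -0.022 and 0.022 m and y of ball_small_center in the frame of grader between -0.053 and 0.0522 m and z of ball_small_center in the frame of grader below 0.0933 m and x of ball_medium_center in the frame of grader between -0.022 and 0.022 m and y of ball_medium_center in the frame of grader between -0.132 and -0.053 m and z of ball_medium_center in the frame of grader below 0.0646 m and x of ball_large_center in the frame of grader between -0.022 and 0.022 m and y of ball_large_center in the frame of grader between -0.194 and -0.132 m and z of ball_large_center in the frame of grader below 0.042 m and linear speed of each of ball_small, ball_medium, ball_large below 0.05 m/s and z of scoop_hook in the frame of bin between 0.075 and 0.095 m and angle between scoop_grip's own z axis and vertical below 0.45 rad and (x of scoop_hook in the frame of bin between 0.0555 and 0.0715 m or x of scoop_hook in the frame of bin between -0.0715 and -0.0555 m or y of scoop_hook in the frame of bin between 0.0755 and 0.0915 m or y of scoop_hook in the frame of bin between -0.0915 and -0.0755 m) and distance of bin from where it was at the start of the episode below 0.03 m and linear speed of scoop below 0.03 m/s and value of joint gate above 0.03 m); the robot touches nothing.
It fails at once if one of the other things on the bench is pushed away by more than 30 mm (distance of any of flux_bottle, solder_spool, phone, driver, tweezers from where it was at the start of the episode above 0.03 m).
It also fails if it takes over 72 s, if anything falls off the work surface, if the arm or the gripper's body presses on something with over 40 N, if the wrist force passes 120 N, or if a joint passes its speed limit or range.

## Working session

There is one attempt and no reset: what is moved stays moved. The work goes in short steps, Python scripts to look and compute and a shell command to move; the robot and the scene stay as the last step left them, time stands still between calls to the robot, and variables do not carry over. Pictures are saved under pics/ and viewed, at most 10 in all, crops included, and the job is handed in when it is done.

```bash
mkdir -p pics
cat > h.py <<'E'
import numpy as np, cv2
from rig import ctrl
from scipy.spatial.transform import Rotation as R
def cam(n):
    f=ctrl.grab_frame(n); return f
def Rm(o):
    o=np.array(o,float)
    return o if o.shape==(3,3) else (R.from_euler('xyz',o,degrees=True).as_matrix() if o.size==3 else R.from_quat(o).as_matrix())
def cloud(f):
    z=f['range_z'].astype(float); v,u=np.indices(z.shape); K=f['mtx']
    p=np.stack([(u-K[0,2])/K[0,0]*z,(v-K[1,2])/K[1,1]*z,z],-1)
    w=p@Rm(f['orientation']).T+np.array(f['position']); w[z==0]=np.nan
    return w
def save(img,n): cv2.imwrite('pics/'+n,img[:,:,::-1])
E
python3 - <<'E'
from h import *
for n in('scene','top'):
    f=cam(n); print(n,f['position'],f['orientation'],f['mtx'][0,0]); save(f['img'],n+'0.png'); np.save(n+'0.npy',cloud(f)); 
print(ctrl.observe())
E
```

```text
scene [1109.01834276 -676.20320482  965.00086866] [-130.38923934    0.24437592   44.27572708] 393.55048405345354
top [ 234.24593745    7.282774   1193.85407181] [-168.49812842    0.24492967  -89.48548493] 412.76917574847374
{'time': 0.1, 'qpos': array([-69.67136124,  26.83438523,  -0.66464271,  91.87687078,
         0.34428424,  61.3875177 ,  -3.22521522]), 'qd': array([-0.09861846, -0.17302968,  0.0472609 , -0.12673173, -0.04305319,
       -0.04507777, -0.13419366]), 'joint_torque': array([ 6.43246021e-04, -5.33519661e+01,  2.10541656e-02, -2.51965892e+01,
        1.13632117e-02,  4.22601981e-03,  2.99569513e-05]), 'eef_pos': array([251.6683741 , 598.73594061, 230.38587732]), 'tool_rot': array([-1.79903472e+02,  7.37979816e-03,  1.57204610e+02]), 'force': array([ 0.25625552, -0.32397521, -0.03358456]), 'ft_torque': array([ 0.0283793 ,  0.04593177, -0.04017034]), 'grip_force': 0.0, 'width': 85.19363625931918}
```

View pics/top0.png

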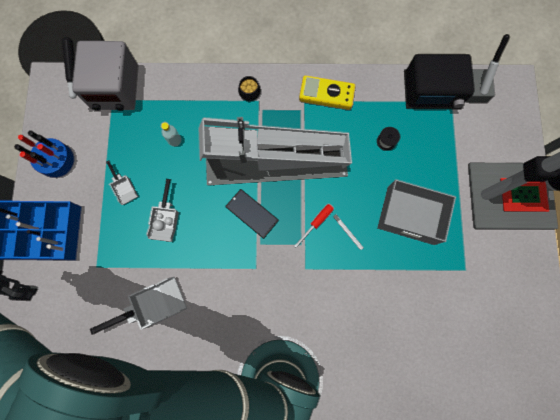

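View pics/scene0.png

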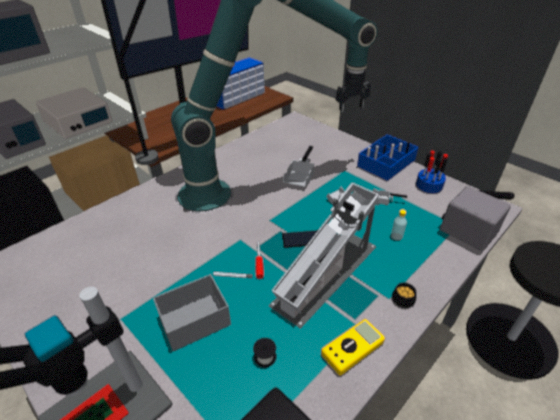

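The top view shows three scoops: a small one at pixel (122,185), a medium one at (164,215) that seems to hold balls, and a large one at (150,305). The (164,215) one fits, because it is the middle size and holds the balls. The grader lies along columns 205–350 near row 150 with its gate at (241,135), and the bin is at (417,210). The next crop is to confirm the scoop.

Run:
```python
from h import *
im=cv2.imread('pics/top0.png'); W=np.load('top0.npy')
c=cv2.resize(im[150:350,75:255],None,fx=3,fy=3,interpolation=cv2.INTER_CUBIC)[:600]
c2=cv2.resize(im[105:195,190:365],None,fx=3,fy=3,interpolation=cv2.INTER_CUBIC)
cv2.imwrite('pics/crop1.png',c); cv2.imwrite('pics/crop2.png',c2)
# blobs
def rep(name,u0,v0,u1,v1,zlo,zhi):
    w=W[v0:v1,u0:u1].reshape(-1,3); m=(w[:,2]>zlo)&(w[:,2]<zhi); p=w[m]
    r=cv2.minAreaRect(p[:,:2].astype(np.float32)); print(name,m.sum(),'c',np.round(r[0],1),'sz',np.round(r[1],1),'a',round(r[2],1),'zq',np.round(np.percentile(p[:,2],[2,50,98]),1)); return p
rep('scoopS',100,155,140,208,8,80)
rep('scoopM',142,170,185,248,8,80)
rep('scoopM handle',142,170,185,205,20,80)
rep('scoopL',85,270,190,340,8,80)
rep('bin top',370,170,465,250,78,95)
rep('grader',190,100,365,195,10,300)
rep('gate',190,100,365,195,230,300)
rep('bottle',155,115,190,150,20,150)
rep('spool',375,120,405,155,20,80)
rep('phone',220,185,280,240,4,20)
rep('driver',290,200,335,248,6,40)
```

```text
scoopS 325 c [549.5 479. ] sz [133.8  61.4] a 29.9 zq [ 8.3 23.5 40.2]
scoopM 814 c [464.8 340.8] sz [ 84.2 175.7] a 86.9 zq [ 8.8 26.2 51.5]
scoopM handle 145 c [514.4 331.9] sz [27.8 74.8] a 89.8 zq [35.7 47.9 53.5]
scoopL 1374 c [208.2 390.6] sz [149.7 256.2] a 9.3 zq [ 8.5 35.1 70.9]
bin top 386 c [ 459.6 -381.8] sz [171.9 132.6] a 73.6 zq [78.4 84.5 89.7]
grader 6291 c [665.8  -3.1] sz [429.6 299.4] a 89.5 zq [ 14.2 130.  237.3]
gate 223 c [611.6 144.8] sz [ 97.4 102.3] a 3.5 zq [230.2 238.1 244. ]
bottle 285 c [683.7 320.8] sz [34.5 41. ] a 43.0 zq [ 23.3  75.2 117.2]
spool 320 c [ 687.5 -320.5] sz [58.4 58.4] a 47.6 zq [40.5 46.5 50.7]
phone 1361 c [465.8  91. ] sz [161.7 175.1] a 0.4 zq [ 4.2  8.4 13.3]
driver 319 c [429.8 -90.7] sz [116.  148.4] a 80.3 zq [ 6.5 21.5 27.9]
```

View pics/crop1.png

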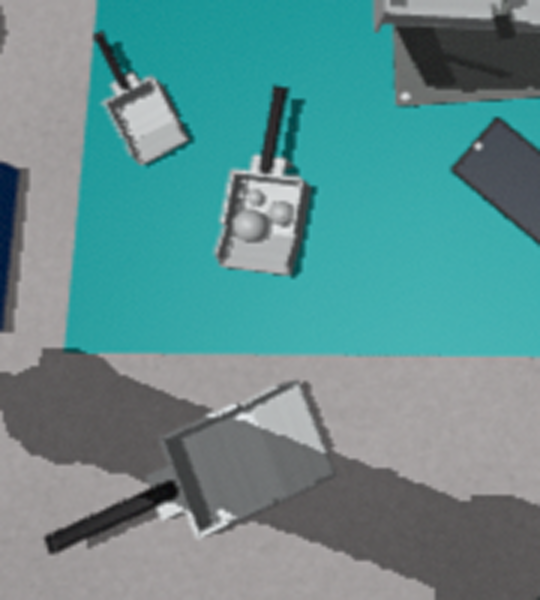

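View pics/crop2.png

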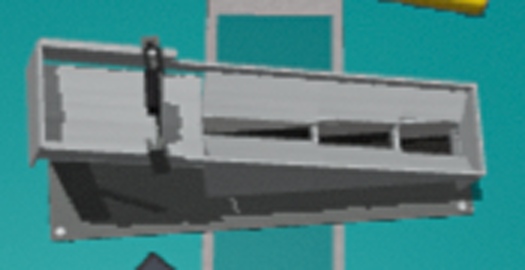

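The crop confirms it: the middle scoop at top-image pixel (164,215) holds the three balls, and the other two are empty. Its handle points to +x (up). The second crop shows the hopper at the left, +y end of the grader, with the black gate bar near pixel (241,130). Next I measure precisely.

```bash
cat > meas.py <<'E'
from h import *
fs={n:cam(n) for n in('top','scene')}
Ws={n:cloud(f) for n,f in fs.items()}
def sel(n,box,zlo,zhi,dark=None):
    W=Ws[n]; I=fs[n]['img'].astype(int); m=(W[...,2]>zlo)&(W[...,2]<zhi)
    x0,x1,y0,y1=box; m&=(W[...,0]>x0)&(W[...,0]<x1)&(W[...,1]>y0)&(W[...,1]<y1)
    if dark: m&=I.max(-1)<dark
    return W[m]
def pca(p):
    c=np.median(p[:,:2],0); u,s,v=np.linalg.svd(p[:,:2]-p[:,:2].mean(0),full_matrices=False); d=v[0]; return c,d,np.degrees(np.arctan2(d[1],d[0]))
E
python3 - <<'E'
from meas import *
for n in fs:
    p=sel(n,(440,620,290,380),30,70,70); 
    if len(p)>5:
        c,d,a=pca(p); d*=np.sign(d[0]); t=(p[:,:2]-c)@d; print(n,'handle',len(p),c,a%180,'ext',(c+d*t.min()),(c+d*t.max()),'z',np.percentile(p[:,2],[5,50,95]))
    p=sel(n,(360,600,290,390),8,70); r=cv2.minAreaRect(p[:,:2].astype(np.float32)); print(n,'scoop x range',np.percentile(p[:,0],[0,1,99,100]),r)
    p=sel(n,(560,740,60,150),215,260,70)
    if len(p)>5:
        c,d,a=pca(p); t=(p[:,:2]-c)@d; print(n,'gatebar',len(p),c,p[:,:2].mean(0),a%180,np.ptp(t),np.ptp((p[:,:2]-c)@[-d[1],d[0]]),'z',np.percentile(p[:,2],[5,50,95]))
    p=sel(n,(540,760,170,260),232,260); c,d,a=pca(p); t=(p[:,:2]-c)@d; print(n,'endwall',len(p),c,p[:,:2].mean(0),a%180,np.ptp(t),'z',np.percentile(p[:,2],[5,50,95]),p[:,:2].min(0),p[:,:2].max(0))
    p=sel(n,(350,580,-520,-260),76,95); r=cv2.minAreaRect(p[:,:2].astype(np.float32)); print(n,'bin',len(p),r)
    p=sel(n,(500,800,-230,250),2,12); r=cv2.minAreaRect(p[:,:2].astype(np.float32)); print(n,'base',len(p),r)
    # trough rims: fit lines below gate by z: rim height
    p=sel(n,(550,800,-230,60),40,205); 
    for lo in range(-200,60,40):
        q=p[(p[:,1]>lo)&(p[:,1]<lo+20)]; print(lo,np.round(np.percentile(q[:,0],[0.5,99.5]),1),np.round(q[:,2].max()),end=' | ')
    print()
E
```

```text
top handle 103 [512.20173397 327.77695777] 173.47280282090588 ext [471.01319617 332.48960515] [551.97606615 323.22611882] z [45.08911468 48.98636419 52.22495316]
top scoop x range [375.66513672 378.55819221 547.83201905 555.69516322] ((465.96875, 341.0934753417969), (182.2213134765625, 81.92610168457031), 1.8687008619308472)
top gatebar 82 [610.87106697  99.29342638] [611.56886825  99.98696024] 5.15669456512353 96.3156644269124 11.195466693477867 z [216.6911404  237.87458961 241.18093149]
top endwall 114 [606.77549811 188.75296917] [609.45090751 186.97898624] 2.5183796762651127 95.69182749838743 z [234.46887785 239.24512163 243.01227457] [561.06104629 170.78430479] [656.8399426  196.90219437]
top bin 437 ((459.206298828125, -381.81097412109375), (171.21241760253906, 132.5372772216797), 73.60674285888672)
top base 3961 ((649.85400390625, 9.976181030273438), (479.88671875, 299.8291931152344), 89.96141052246094)
-200 [589.7 679.9] 93.0 | -160 [586.9 678.4] 109.0 | -120 [584.7 675.1] 121.0 | -80 [581.2 671.7] 135.0 | -40 [578.5 669.4] 153.0 | 0 [576.3 666.1] 165.0 | 40 [572.5 664.2] 180.
[... 270 characters left out ...]
99.86995168025149 14.002295157347644 z [217.44187113 227.91980149 239.69095115]
scene endwall 97 [614.72058564 193.19263451] [612.60886081 190.34357325] 1.814571799695089 96.26909021233459 z [232.93040944 238.56824804 242.43488169] [561.73748472 170.33157559] [657.9249589  198.52153885]
scene bin 493 ((460.54852294921875, -378.3587951660156), (170.25994873046875, 134.8806915283203), 73.58390808105469)
scene base 4295 ((650.1217041015625, 9.96051025390625), (480.0766906738281, 299.5762023925781), 89.88230895996094)
-200 [592.1 682.5] 90.0 | -160 [590.1 680.3] 106.0 | -120 [586.4 677.2] 122.0 | -80 [583.8 674.7] 136.0 | -40 [580.5 671.7] 149.0 | 0 [578.5 668.7] 164.0 | 40 [575.4 665.6] 181.0 |
```

Run:
```python
from meas import *
for n in fs:
    p=sel(n,(555,665,150,260),200,260); 
    for lo in range(150,215,5):
        q=p[(p[:,1]>=lo)&(p[:,1]<lo+5)]
        if len(q): print(lo,len(q),np.round(np.percentile(q[:,2],[5,50,95])),np.round([q[:,0].min(),q[:,0].max()]),end=' | ')
    print()
    p=sel(n,(560,720,-260,-150),60,120)
    for lo in range(-230,-170,5):
        q=p[(p[:,1]>=lo)&(p[:,1]<lo+5)]
        if len(q): print(lo,len(q),np.round(np.percentile(q[:,2],[5,50,95])),np.round([q[:,0].min(),q[:,0].max()]),end=' | ')
    print()
    p=sel(n,(595,640,60,140),215,260,90); print(n,'bar',len(p),p[:,:2].mean(0),np.percentile(p[:,1],[5,50,95]),np.percentile(p[:,2],[5,50,95]))
    q=p[p[:,2]>232]; print('bartop',len(q),q.mean(0))
    p=sel(n,(540,690,60,140),221,260,90); print(np.percentile(p[:,0],[1,99]))
f=fs['top'];I=f['img'];W=Ws['top']
for r in range(120,150,3): print(r,[(int(I[r,c].max()),int(W[r,c,2]) if W[r,c,2]==W[r,c,2] else 0) for c in range(234,250,1)])
cv2.imwrite('pics/sc1.png',cv2.resize(fs['scene']['img'][175:340,260:440,::-1],None,fx=3.5,fy=3.5,interpolation=cv2.INTER_CUBIC))
```

```text
150 26 [203. 225. 230.] [563. 658.] | 155 25 [202. 221. 232.] [562. 658.] | 160 22 [206. 226. 233.] [562. 657.] | 165 26 [203. 226. 235.] [562. 657.] | 170 26 [204. 224. 236.] [563. 655.] | 175 29 [209. 227. 239.] [562. 656.] | 180 29 [208. 230. 241.] [561. 658.] | 185 46 [210. 238. 243.] [562. 654.] | 190 57 [204. 239. 243.] [562. 656.] | 195 43 [201. 228. 237.] [562. 651.] | 200 35 [206. 217. 223.] [562. 650.] | 205 24 [201. 206. 210.] [585. 652.] | 
-200 12 [82. 84. 87.] [592. 634.] | -195 63 [74. 84. 88.] [591. 680.] | -190 67 [64. 73. 87.] [590. 681.] | -185 51 [61. 69. 89.] [591. 681.] | -180 35 [61. 72. 93.] [590. 680.] | -175 33 [63. 74. 94.] [589. 678.] | 
top bar 80 [611.86141671  99.93540063] [ 94.39910788  99.08747548 106.33117951] [225.24034683 238.43845718 241.2724894 ]
bartop 66 [613.30250782 100.56755974 238.82762144]
[565.20333332 660.3189276 ]
150 17 [204. 221. 231.] [568. 660.] | 155 14 [202. 217. 231.] [567. 659.] | 160 19 [206. 227. 234.] [563. 659.] | 165 16 [204. 226. 236.] [565. 658.] | 170 16 [205. 218. 237.] [565. 657.] | 175 19 [208. 226. 237.] [565. 658.] 
[... 1836 characters left out ...]
), (39, 240), (39, 236), (32, 237), (74, 231), (137, 156), (173, 157), (176, 154), (179, 154), (179, 156), (178, 153)]
141 [(176, 165), (176, 165), (177, 165), (177, 159), (161, 163), (58, 233), (10, 232), (8, 235), (18, 236), (62, 229), (110, 157), (110, 155), (111, 154), (109, 152), (111, 153), (136, 153)]
144 [(177, 164), (178, 162), (178, 163), (178, 161), (178, 155), (178, 156), (174, 156), (142, 152), (66, 198), (72, 173), (109, 150), (112, 152), (112, 151), (110, 148), (109, 151), (112, 150)]
147 [(172, 161), (172, 160), (173, 161), (173, 160), (172, 159), (173, 156), (171, 160), (160, 158), (127, 198), (72, 179), (103, 150), (106, 151), (104, 149), (104, 153), (104, 145), (112, 147)]
```

View pics/sc1.png

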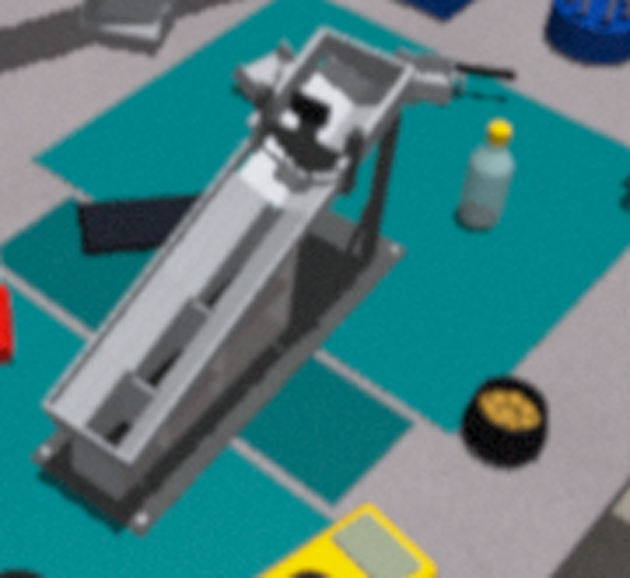

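The hopper opening is centred near world (611,146), the gate bar at (615,100) with its top at 238, and the grader yaw is about 4°. The scoop grip is at about (513.5,327.6,42) with yaw −6.5°. The helper below only calculates moves.

```bash
cat > plan.py <<'E'
from h import *
def plan(pos,rv,base=None):
    "total shift (units of 120mm, tool axes) and turn (units of 45deg) from the current pose to TCP pos, R=rpy"
    s=ctrl.observe() if base is None else base
    R0=Rm(s['tool_rot']); Rt=Rm(rv)
    sh=R0.T@(np.array(pos)-s['eef_pos'])/120; r=R.from_matrix(R0.T@Rt).as_rotvec(degrees=True)/45
    print('shift',np.round(sh,3),'turn',np.round(r,3),'| now',np.round(s['eef_pos'],1),np.round(s['tool_rot'],1),'t',round(s['time'],2),'w',round(s['width'],1))
import sys
if __name__=='__main__':
    a=[float(x) for x in sys.argv[1:]]; plan(a[:3],a[3:])
E
python3 plan.py 513.5 327.6 22 180 0 173.5; python3 -c "
from h import *
print(Rm(ctrl.observe()['tool_rot']).round(3))"
```

```text
shift [-2.887 -1.239  1.742] turn [-0.001 -0.    -0.362] | now [251.8 599.1 231. ] [-180.     0.   157.2] t 0.3 w 85.9
[[-0.922  0.388 -0.   ]
 [ 0.388  0.922 -0.001]
 [-0.    -0.001 -1.   ]]
```

```bash
python3 -m pendant '[[[-0.3,-0.13,0.1],[0,0,0]],[[-0.65,-0.28,0.2],[0,0,0]],[[-0.96,-0.41,0.3],[0,0,0]]]' 0 30
python3 -m pendant '[[[-0.35,-0.15,0.1],[0,0,0]],[[-0.7,-0.3,0.2],[0,0,0]],[[-0.96,-0.41,0.3],[0,0,0]]]'
python3 -m pendant '[[[-0.35,-0.15,0.1],[0,0,-0.12]],[[-0.7,-0.3,0.2],[0,0,-0.24]],[[-0.96,-0.41,0.3],[0,0,-0.362]],[[-0.96,-0.41,0.3],[0,0,-0.362]]]'
python3 plan.py 513.5 327.6 22 180 0 173.5
```

```text
time: 0.6
eef_pos: [340.2, 507.8, 194.9]
tool_rot: [180.0, 0.0, 157.2]
force: [1.3, 0.8, 0.0]
width: 85.4
grip_force: 0.0
time: 0.9
eef_pos: [428.5, 416.5, 159.0]
tool_rot: [-180.0, 0.1, 157.1]
force: [-0.1, -0.1, -0.1]
width: 85.4
grip_force: 0.0
time: 1.3
eef_pos: [517.0, 322.4, 121.5]
tool_rot: [-179.7, 0.0, 173.0]
force: [0.9, -1.1, -1.1]
width: 85.4
grip_force: 0.0
shift [0.035 0.043 0.829] turn [-0.006  0.    -0.01 ] | now [517.  322.4 121.5] [-179.7    0.   173. ] t 1.3 w 85.4
```

```bash
python3 -m pendant '[[[0.03,0.04,0.3],[0,0,-0.01]],[[0.03,0.04,0.6],[0,0,-0.01]],[[0.03,0.04,0.75],[0,0,-0.01]],[[0.03,0.04,0.83],[0,0,-0.01]],[[0.03,0.04,0.83],[0,0,-0.01]]]'
python3 plan.py 513.5 327.6 22 180 0 173.5
python3 - <<'E'
from h import *
f=cam('top'); cv2.imwrite('pics/g1.png',cv2.resize(f['img'][150:250,110:230,::-1],None,fx=4,fy=4,interpolation=cv2.INTER_CUBIC))
E
```

```text
time: 1.8
eef_pos: [509.3, 334.5, 22.7]
tool_rot: [-179.9, -0.1, 174.0]
force: [0.1, 0.3, 0.7]
width: 85.4
grip_force: 0.0
shift [-0.04  -0.053  0.005] turn [-0.002 -0.002  0.01 ] | now [509.3 334.5  22.7] [-1.799e+02 -1.000e-01  1.740e+02] t 1.8 w 85.4
```

View pics/g1.png

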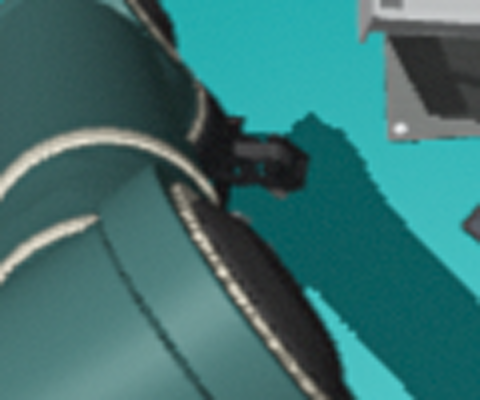

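The arm hides the scoop in this view (only the gripper is visible, at about (270,160) in the crop). I'll go by the numbers: shift by the remaining offset, then close.

```bash
python3 -m pendant '[[[-0.04,-0.053,0],[0,0,0.01]],[[-0.04,-0.053,0],[0,0,0.01]],[[-0.04,-0.053,0],[0,0,0.01]]]'
python3 -m pendant '[[[0,0,0],[0,0,0]],[[0,0,0],[0,0,0]],[[0,0,0],[0,0,0]],[[0,0,0],[0,0,0]],[[0,0,0],[0,0,0]]]' 1 110
python3 -m pendant '[[[0,0,0],[0,0,0]],[[0,0,0],[0,0,0]],[[0,0,0],[0,0,0]],[[0,0,0],[0,0,0]],[[0,0,0],[0,0,0]]]'
```

```text
time: 2.15
eef_pos: [515.3, 327.4, 24.8]
tool_rot: [179.9, 0.1, 173.4]
force: [0.6, -0.1, 0.3]
width: 85.6
grip_force: 0.0
time: 2.65
eef_pos: [514.3, 327.8, 23.7]
tool_rot: [180.0, 0.0, 173.5]
force: [0.1, 0.3, 0.7]
width: 12.3
grip_force: 3.6
time: 3.15
eef_pos: [514.4, 327.9, 23.9]
tool_rot: [180.0, 0.0, 173.5]
force: [-1.1, 1.2, 2.6]
width: 10.0
grip_force: 107.2
```

```bash
python3 -m pendant '[[[0,0,-0.05],[0,0,0]],[[0,0,-0.15],[0,0,0]],[[0,0,-0.27],[0,0,0]],[[0,0,-0.4],[0,0,0]],[[0,0,-0.5],[0,0,0]]]'
python3 -m pendant '[[[0,0,-0.15],[0,0,0]],[[0,0,-0.3],[0,0,0]],[[0,0,-0.45],[0,0,0]],[[0,0,-0.57],[0,0,0]],[[0,0,-0.65],[0,0,0]]]'
python3 -m pendant '[[[0,0,-0.02],[0,0,0]],[[0,0,-0.02],[0,0,0]],[[0,0,-0.02],[0,0,0]],[[0,0,-0.02],[0,0,0]]]'
python3 - <<'E'
from h import *
f=cam('scene'); cv2.imwrite('pics/g2.png',cv2.resize(f['img'][90:300,230:450,::-1],None,fx=2.8,fy=2.8,interpolation=cv2.INTER_CUBIC))
E
```

```text
time: 3.65
eef_pos: [515.0, 327.9, 85.8]
tool_rot: [179.9, 0.1, 173.5]
force: [0.5, -0.4, -3.6]
width: 10.2
grip_force: 107.2
time: 4.15
eef_pos: [514.7, 327.9, 163.6]
tool_rot: [179.9, 0.1, 173.5]
force: [0.3, 0.0, -4.3]
width: 9.9
grip_force: 107.3
time: 4.55
eef_pos: [513.9, 327.3, 163.1]
tool_rot: [-179.9, -0.1, 173.5]
force: [-0.0, 0.1, -4.4]
width: 9.8
grip_force: 107.3
```

View pics/g2.png

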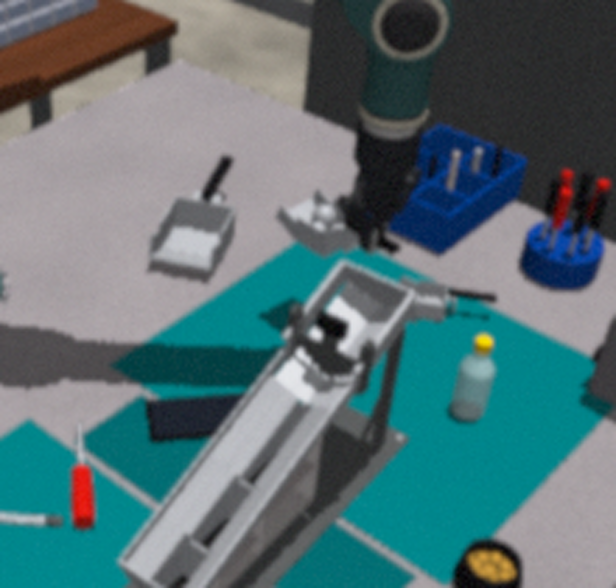

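The scoop hangs level in the gripper with the balls visible in its bowl at about crop (320,220). Vertical force is 4.4 N, which matches the scoop plus all the balls.

```bash
python3 -m pendant '[[[0,0,-0.1],[0,0,0]],[[0,0,-0.25],[0,0,0]],[[0,0,-0.42],[0,0,0]],[[0,0,-0.6],[0,0,0]],[[0,0,-0.76],[0,0,0]]]'
python3 -m pendant '[[[0,0,-0.12],[0,0,0]],[[0,0,-0.2],[0,0,0]],[[0,0,-0.23],[0,0,0]],[[0,0,-0.23],[0,0,0]]]'
python3 plan.py 768 157 281 180 0 184
python3 - <<'E'
from meas import *
p=sel('scene',(330,500,290,400),200,320)
print(len(p),np.percentile(p,[1,50,99],axis=0).round(1)); q=p[p[:,2]<306]; r=cv2.minAreaRect(q[:,:2].astype(np.float32)); print(r)
E
```

```text
time: 5.1
eef_pos: [514.5, 327.7, 257.1]
tool_rot: [180.0, 0.0, 173.5]
force: [1.1, -0.0, -4.0]
width: 10.0
grip_force: 107.4
time: 5.5
eef_pos: [514.3, 327.6, 282.9]
tool_rot: [-180.0, 0.0, 173.5]
force: [0.7, 0.8, -4.1]
width: 10.0
grip_force: 107.3
shift [-2.262 -1.173  0.016] turn [-0.     0.    -0.233] | now [514.3 327.6 282.9] [-180.     0.   173.5] t 5.5 w 10.0
473 [[380.6 299.7 259.3]
 [435.2 323.8 281.1]
 [492.5 378.8 306.8]]
((437.47674560546875, 338.1434326171875), (75.81941223144531, 119.32334899902344), 82.24747467041016)
```

```bash
python3 -m pendant '[[[-0.08,-0.04,0],[0,0,0]],[[-0.22,-0.12,0],[0,0,0]],[[-0.4,-0.21,0],[0,0,0]],[[-0.58,-0.3,0],[0,0,0]],[[-0.76,-0.39,0],[0,0,0]]]'
python3 -m pendant '[[[-0.18,-0.09,0],[0,0,0]],[[-0.36,-0.18,0],[0,0,0]],[[-0.54,-0.28,0],[0,0,0]],[[-0.72,-0.37,0],[0,0,0]],[[-0.9,-0.47,0],[0,0,0]]]'
python3 -m pendant '[[[-0.17,-0.09,0],[0,0,-0.06]],[[-0.32,-0.17,0],[0,0,-0.12]],[[-0.45,-0.24,0],[0,0,-0.17]],[[-0.55,-0.28,0],[0,0,-0.21]],[[-0.6,-0.31,0],[0,0,-0.233]]]'
python3 -m pendant '[[[0,0,0],[0,0,0]],[[0,0,0],[0,0,0]],[[0,0,0],[0,0,0]]]'
python3 plan.py 768 157 281 180 0 184
```

```text
time: 6.1
eef_pos: [600.9, 269.3, 282.1]
tool_rot: [-179.9, -0.0, 173.5]
force: [-0.3, -0.6, -4.4]
width: 10.2
grip_force: 107.3
time: 6.6
eef_pos: [701.7, 201.0, 281.7]
tool_rot: [-179.9, -0.1, 173.5]
force: [0.0, 0.6, -4.0]
width: 9.9
grip_force: 107.3
time: 7.1
eef_pos: [768.9, 155.1, 281.1]
tool_rot: [-179.9, -0.1, -176.1]
force: [1.8, 0.3, -3.3]
width: 10.0
grip_force: 107.3
time: 7.4
eef_pos: [767.3, 158.4, 282.9]
tool_rot: [180.0, -0.0, -176.0]
force: [-1.0, 0.5, -3.2]
width: 9.7
grip_force: 107.3
shift [-0.005 -0.012  0.016] turn [ 0.001 -0.001  0.001] | now [767.3 158.4 282.9] [ 180.   -0. -176.] t 7.4 w 9.7
```

```bash
cat > pour.py <<'E'
from plan import *
def tcp(th,L,yaw):
    t=np.radians(th);y=np.radians(yaw);e=np.array([np.cos(y),np.sin(y),0]);Z=np.array([0,0,1.]);c,s=np.cos(t),np.sin(t)
    G=np.array(L)+e*(137*c-24*s)+Z*(137*s+24*c); zt=s*e-c*Z
    Rt=np.stack([-(c*e+s*Z),np.cross(zt,-(c*e+s*Z)),zt],1)
    return G+19*zt,R.from_matrix(Rt).as_euler('xyz',degrees=True)
if __name__=='__main__':
    s=ctrl.observe()
    a=[float(x) for x in sys.argv[1:]]
    for th in a[4:]: print(th,end=' '); plan(*tcp(th,a[:3],a[3]),base=s)
E
python3 - <<'E'
from meas import *
for n in fs:
    p=sel(n,(590,740,100,215),247,305); 
    print(n,len(p),np.percentile(p,[1,50,99],axis=0).round(1)); r=cv2.minAreaRect(p[:,:2].astype(np.float32)); print(r)
    q=p[p[:,0]<660]; print(np.percentile(q,[1,50,99],axis=0).round(1))
E
python3 pour.py 631 147.5 248 4 5 10 15 20
```

```text
5.0 shift [ 0.007 -0.011  0.153] turn [ 0.001 -0.111  0.001] | now [767.4 158.3 283.2] [ 180.    0. -176.] t 7.5 w 9.6
10.0 shift [ 0.023 -0.011  0.054] turn [ 0.001 -0.222  0.001] | now [767.4 158.3 283.2] [ 180.    0. -176.] t 7.5 w 9.6
15.0 shift [ 0.048 -0.011 -0.042] turn [ 0.001 -0.333  0.001] | now [767.4 158.3 283.2] [ 180.    0. -176.] t 7.5 w 9.6
20.0 shift [ 0.082 -0.011 -0.136] turn [ 0.001 -0.444  0.001] | now [767.4 158.3 283.2] [ 180.    0. -176.] t 7.5 w 9.6Traceback (most recent call last):
  File "<stdin>", line 4, in <module>
    return _quantile_unchecked(
        a, q, axis, out, overwrite_input, method, keepdims, weights)
    return _ureduce(a,
                    func=_quantile_ureduce_func,
    ...<5 lines>...
                    overwrite_input=overwrite_input,
                    method=method)
    r = func(a, **kwargs)
    result = _quantile(arr,
                       quantiles=q,
    ...<2 lines>...
                       out=out,
                       weights=wgt)
    slices_having_nans = np.isnan(arr[-1, ...])
                                  ~~~^^^^^^^^^
IndexError: index -1 is out of bounds for axis 0 with size 0
```

```bash
python3 -m pendant '[[[0.0,-0.011,0],[0,-0.04,0]],[[0.005,-0.011,0],[0,-0.08,0]],[[0.01,-0.011,0],[0,-0.12,0]],[[0.015,-0.011,0],[0,-0.16,0]],[[0.02,-0.011,0],[0,-0.2,0]]]'
python3 -m pendant '[[[0,0,0],[0,0,0]],[[0,0,0],[0,0,0]],[[0,0,0],[0,0,0]],[[0,0,0],[0,0,0]],[[0,0,0],[0,0,0]]]'
python3 pour.py 631 147.5 247 4 12 15 18 20
python3 - <<'E'
from h import *
f=cam('scene'); save(f['img'][60:310,240:460],'x.png'); f2=cam('top')
a=cv2.resize(f['img'][60:290,270:470,::-1],None,fx=2,fy=2); b=cv2.resize(f2['img'][60:290,130:330,::-1],None,fx=2,fy=2)
cv2.imwrite('pics/p1.png',np.hstack([a,b])[:600,:800])
E
```

```text
time: 8.0
eef_pos: [765.0, 156.5, 283.3]
tool_rot: [180.0, 9.1, -176.0]
force: [0.4, 0.1, -3.8]
width: 10.0
grip_force: 107.4
time: 8.5
eef_pos: [765.7, 155.8, 282.7]
tool_rot: [-180.0, 9.0, -176.0]
force: [-0.5, -0.1, -3.7]
width: 9.7
grip_force: 107.3
12.0 shift [0.02  0.009 0.016] turn [-0.    -0.067 -0.001] | now [765.7 155.8 282.7] [-180.    9. -176.] t 8.5 w 9.7
15.0 shift [ 0.027  0.009 -0.043] turn [-0.    -0.134 -0.001] | now [765.7 155.8 282.7] [-180.    9. -176.] t 8.5 w 9.7
18.0 shift [ 0.037  0.009 -0.102] turn [-0.    -0.2   -0.001] | now [765.7 155.8 282.7] [-180.    9. -176.] t 8.5 w 9.7
20.0 shift [ 0.045  0.009 -0.141] turn [-0.    -0.245 -0.001] | now [765.7 155.8 282.7] [-180.    9. -176.] t 8.5 w 9.7
```

View pics/p1.png

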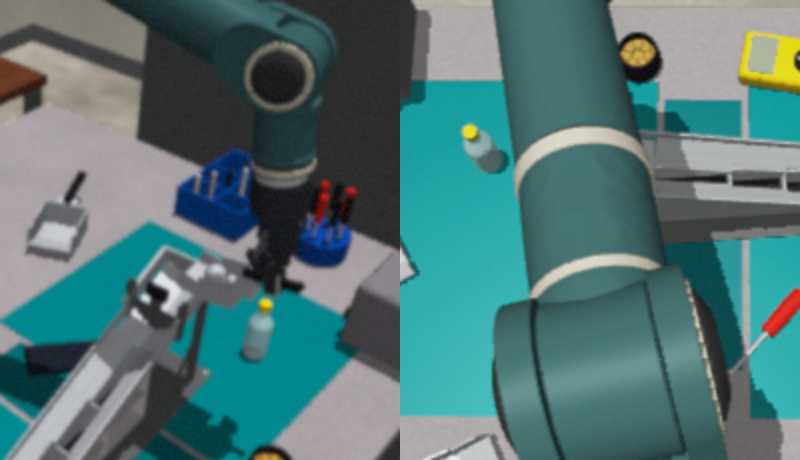

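The scoop's mouth is just inside the hopper's far rim, at about (195,265) in the left half, with the balls in the bowl. The top camera is blocked by the arm. I'll check the lip position in depth and tilt on.

```bash
python3 -m pendant '[[[0.01,0.009,0],[0,-0.04,0]],[[0.02,0.009,-0.02],[0,-0.09,0]],[[0.027,0.009,-0.05],[0,-0.134,0]],[[0.032,0.009,-0.08],[0,-0.17,0]],[[0.037,0.009,-0.102],[0,-0.2,0]]]'
python3 -m pendant '[[[0,0,0],[0,0,0]],[[0,0,0],[0,0,0]],[[0,0,0],[0,0,0]]]'
python3 - <<'E'
from meas import *
p=sel('scene',(600,760,100,215),243,330)
for lo in range(610,720,10):
    q=p[(p[:,0]>=lo)&(p[:,0]<lo+10)]
    if len(q): print(lo,len(q),'y',q[:,1].min().round(),q[:,1].max().round(),'z',np.percentile(q[:,2],[2,50,98]).round())
E
python3 pour.py 631 147.5 246 4 18 22 25 30 35 40 45
```

```text
time: 9.1
eef_pos: [758.9, 156.5, 294.6]
tool_rot: [180.0, 18.0, -176.0]
force: [-0.5, 1.0, -3.2]
width: 10.0
grip_force: 107.4
time: 9.4
eef_pos: [759.4, 156.5, 294.1]
tool_rot: [-180.0, 18.0, -176.0]
force: [0.9, -0.2, -4.5]
width: 10.2
grip_force: 107.4
610 2 y 190.0 192.0 z [243. 244. 244.]
620 1 y 192.0 192.0 z [244. 244. 244.]
630 42 y 117.0 185.0 z [244. 248. 268.]
640 63 y 112.0 188.0 z [244. 253. 269.]
650 38 y 116.0 189.0 z [245. 260. 269.]
660 59 y 116.0 188.0 z [244. 265. 276.]
670 85 y 114.0 191.0 z [244. 269. 279.]
680 92 y 117.0 189.0 z [245. 266. 283.]
690 52 y 117.0 190.0 z [250. 269. 287.]
700 40 y 117.0 188.0 z [253. 272. 291.]
710 103 y 118.0 160.0 z [256. 283. 306.]
18.0 shift [0.002 0.    0.007] turn [-0.    -0.001 -0.001] | now [759.4 156.5 294. ] [-180.   18. -176.] t 9.5 w 10.0
22.0 shift [ 0.008  0.    -0.072] turn [-0.    -0.09  -0.001] | now [759.4 156.5 294. ] [-180.   18. -176.] t 9.5 w 10.0
25.0 shift [ 0.015  0.    -0.132] turn [-0.    -0.156 -0.001] | now [759.4 156.5 294. ] [-180.   18. -176.] t 9.5 w 10.0
30.0 shift [ 0.036  0.    -0.229] turn [-0.    -0.267 -0.001] | now [759.4 156.5 294. ] [-180.   18. -176.] t 9.5 w 10.0
35.0 shift [ 0.064  0.    -0.325] turn [-0.    -0.378 -0.001] | now [759.4 156.5 294. ] [-180.   18. -176.] t 9.5 w 10.0
40.0 shift [ 0.101  0.    -0.417] turn [-0.    -0.49  -0.001] | now [759.4 156.5 294. ] [-180.   18. -176.] t 9.5 w 10.0
45.0 shift [ 0.145 -0.    -0.507] turn [-0.    -0.601 -0.001] | now [759.4 156.5 294. ] [-180.   18. -176.] t 9.5 w 10.0
```

```bash
python3 -m pendant '[[[0.002,-0.02,0],[0,-0.01,0]],[[0.004,-0.04,-0.03],[0,-0.04,0]],[[0.006,-0.04,-0.05],[0,-0.07,0]],[[0.009,-0.04,-0.08],[0,-0.1,0]],[[0.012,-0.04,-0.11],[0,-0.13,0]]]'
python3 -m pendant '[[[0.003,0,-0.022],[0,-0.026,0]],[[0.006,0,-0.044],[0,-0.05,0]],[[0.01,0,-0.066],[0,-0.075,0]],[[0.013,0,-0.09],[0,-0.1,0]],[[0.013,0,-0.09],[0,-0.1,0]]]'
python3 pour.py 631 142.5 246 4 26 28 30 32 35 40 45
python3 - <<'E'
from meas import *
p=sel('scene',(560,660,95,200),150,243)
print(len(p)); f=fs['scene']
cv2.imwrite('pics/p2.png',cv2.resize(f['img'][170:240,330:400,::-1],None,fx=7,fy=7,interpolation=cv2.INTER_CUBIC))
E
```

```text
time: 10.0
eef_pos: [753.8, 151.2, 306.8]
tool_rot: [180.0, 24.0, -176.0]
force: [-0.4, -0.3, -3.2]
width: 9.9
grip_force: 107.4
time: 10.5
eef_pos: [747.8, 151.1, 315.9]
tool_rot: [180.0, 28.4, -176.0]
force: [0.4, 0.1, -3.0]
width: 10.0
grip_force: 107.4
26.0 shift [-0.007 -0.004  0.055] turn [ 0.     0.053 -0.   ] | now [747.8 151.1 315.9] [ 180.    28.4 -176. ] t 10.5 w 10.0
28.0 shift [-0.006 -0.004  0.015] turn [ 0.     0.009 -0.   ] | now [747.8 151.1 315.9] [ 180.    28.4 -176. ] t 10.5 w 10.0
30.0 shift [-0.004 -0.004 -0.025] turn [ 0.    -0.036 -0.   ] | now [747.8 151.1 315.9] [ 180.    28.4 -176. ] t 10.5 w 10.0
32.0 shift [-0.001 -0.004 -0.065] turn [ 0.   -0.08 -0.  ] | now [747.8 151.1 315.9] [ 180.    28.4 -176. ] t 10.5 w 10.0
35.0 shift [ 0.006 -0.004 -0.124] turn [ 0.    -0.147 -0.   ] | now [747.8 151.1 315.9] [ 180.    28.4 -176. ] t 10.5 w 10.0
40.0 shift [ 0.026 -0.004 -0.222] turn [ 0.    -0.258 -0.   ] | now [747.8 151.1 315.9] [ 180.    28.4 -176. ] t 10.5 w 10.0
45.0 shift [ 0.054 -0.004 -0.318] turn [ 0.    -0.369 -0.   ] | now [747.8 151.1 315.9] [ 180.    28.4 -176. ] t 10.5 w 10.0
921
```

View pics/p2.png

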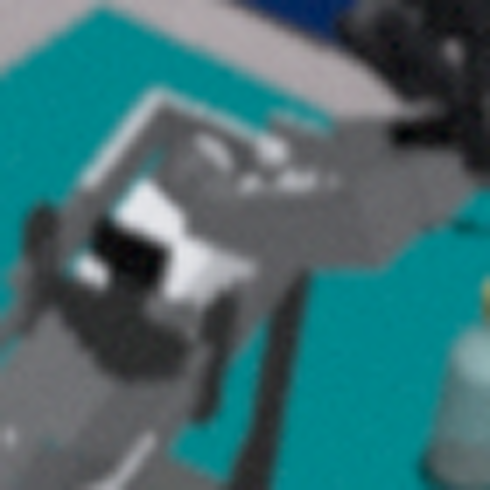

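The scoop's mouth is over the hopper, with ball-like highlights at about (210,155) and (290,180). I'll keep tilting slowly and watch the weight drop.

```bash
python3 -m pendant '[[[-0.005,0,-0.01],[0,-0.02,0]],[[-0.004,0,-0.025],[0,-0.036,0]],[[-0.002,0,-0.045],[0,-0.06,0]],[[-0.001,0,-0.065],[0,-0.08,0]],[[0.002,0,-0.085],[0,-0.1,0]]]'
python3 -m pendant '[[[0.003,0,-0.02],[0,-0.022,0]],[[0.005,0,-0.04],[0,-0.045,0]],[[0.008,0,-0.06],[0,-0.068,0]],[[0.011,0,-0.08],[0,-0.09,0]],[[0.015,0,-0.1],[0,-0.112,0]]]'
python3 -m pendant '[[[0.006,0,-0.02],[0,-0.025,0]],[[0.012,0,-0.04],[0,-0.05,0]],[[0.02,0,-0.065],[0,-0.08,0]],[[0.03,0,-0.1],[0,-0.12,0]],[[0.04,0,-0.13],[0,-0.157,0]]]'
python3 -m pendant '[[[0,0,0],[0,0,0]],[[0,0,0],[0,0,0]],[[0,0,0],[0,0,0]],[[0,0,0],[0,0,0]],[[0,0,0],[0,0,0]]]'
python3 pour.py 631 142.5 246 4 45 50
```

```text
time: 11.1
eef_pos: [743.1, 150.6, 324.8]
tool_rot: [180.0, 32.9, -176.0]
force: [-1.3, 0.4, -1.1]
width: 10.2
grip_force: 107.7
time: 11.6
eef_pos: [735.1, 150.1, 333.8]
tool_rot: [180.0, 38.0, -176.0]
force: [-0.3, 0.7, -1.8]
width: 9.8
grip_force: 107.7
time: 12.1
eef_pos: [721.6, 149.1, 343.1]
tool_rot: [180.0, 45.1, -176.0]
force: [-0.1, -0.2, -2.4]
width: 10.3
grip_force: 107.7
time: 12.6
eef_pos: [722.2, 148.9, 343.0]
tool_rot: [180.0, 45.0, -176.0]
force: [-1.0, 1.2, -1.1]
width: 10.1
grip_force: 107.8
45.0 shift [-0.031 -0.    -0.009] turn [-0.001 -0.001 -0.001] | now [722.2 148.9 343. ] [ 180.   45. -176.] t 12.6 w 10.1
50.0 shift [-0.023 -0.    -0.108] turn [-0.001 -0.112 -0.001] | now [722.2 148.9 343. ] [ 180.   45. -176.] t 12.6 w 10.1
```

```bash
python3 -m pendant '[[[-0.025,0,-0.04],[0,-0.05,0]],[[-0.022,0,-0.12],[0,-0.13,0]],[[-0.022,0,-0.12],[0,-0.13,0]],[[-0.022,0,-0.12],[0,-0.13,0]],[[-0.1,0,-0.2],[0,-0.13,0]]]'
python3 -m pendant '[[[-0.15,0,-0.13],[0,0,0]],[[-0.35,0,-0.25],[0,0.05,0]],[[-0.6,0,-0.4],[0,0.15,0]],[[-0.6,0,-0.4],[0,0.15,0]]]'
python3 - <<'E'
from meas import *
a=cv2.resize(fs['scene']['img'][160:240,320:400,::-1],None,fx=5,fy=5,interpolation=cv2.INTER_CUBIC);b=cv2.resize(fs['top']['img'][105:185,190:270,::-1],None,fx=5,fy=5,interpolation=cv2.INTER_CUBIC)
cv2.imwrite('pics/p3.png',np.hstack([a,b]))
E
python3 plan.py 790 170 340 180 0 184
```

```text
time: 13.1
eef_pos: [712.7, 148.8, 366.3]
tool_rot: [-179.8, 50.6, -175.9]
force: [-0.1, 0.2, -1.6]
width: 9.8
grip_force: 107.7
time: 13.5
eef_pos: [725.7, 149.4, 465.0]
tool_rot: [179.5, 44.8, -176.4]
force: [0.5, -0.7, -1.9]
width: 9.8
grip_force: 107.9
shift [0.266 0.145 1.093] turn [ 0.     0.982 -0.003] | now [722.8 147.9 456.3] [ 179.9   44.2 -176.2] t 13.6 w 10.1
```

View pics/p3.png

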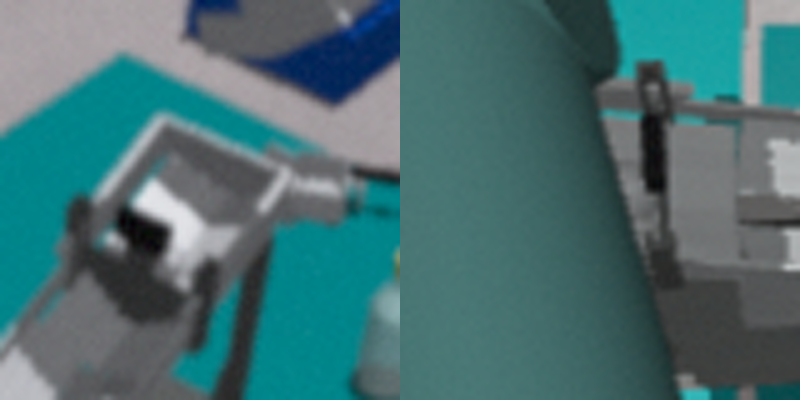

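The hopper interior is partly hidden behind the gate bar at (145,230). I'll check it by depth from the top camera once the arm is clear. The scoop is up and empty, so next I level it and travel to the bin.

```bash
python3 -m pendant '[[[0,0,0],[0,0.19,0]],[[0,0,0],[0,0.38,0]],[[0,0,0],[0,0.57,0]],[[0,0,0],[0,0.76,0]],[[0,0,0],[0,0.95,0]]]'
python3 -m pendant '[[[0,0,0],[0,0.03,0]],[[0,0,0],[0,0.03,0]]]'
python3 plan.py 559.3 -409.8 330 180 0 163.6
```

```text
time: 14.1
eef_pos: [721.5, 149.2, 454.2]
tool_rot: [180.0, 1.0, -176.0]
force: [1.2, 0.7, -2.1]
width: 9.8
grip_force: 107.7
time: 14.3
eef_pos: [722.9, 148.9, 449.7]
tool_rot: [-179.9, -0.3, -176.1]
force: [1.0, -0.1, -1.6]
width: 10.0
grip_force: 107.7
shift [ 1.674 -4.549  1.016] turn [-0.004 -0.007  0.452] | now [722.9 148.9 449.7] [-179.9   -0.3 -176.1] t 14.3 w 10.0
```

```bash
python3 -m pendant '[[[0.07,-0.2,0.04],[0,0,0]],[[0.15,-0.42,0.09],[0,0,0]],[[0.25,-0.68,0.14],[0,0,0]],[[0.335,-0.91,0.2],[0,0,0]]]'
python3 -m pendant '[[[0.085,-0.23,0.05],[0,0,0]],[[0.17,-0.46,0.1],[0,0,0]],[[0.25,-0.69,0.15],[0,0,0]],[[0.335,-0.91,0.2],[0,0,0]]]'
python3 -m pendant '[[[0.085,-0.23,0.05],[0,0,0]],[[0.17,-0.46,0.1],[0,0,0]],[[0.25,-0.69,0.15],[0,0,0]],[[0.335,-0.91,0.2],[0,0,0]]]'
python3 -m pendant '[[[0.085,-0.23,0.05],[0,0,0]],[[0.17,-0.46,0.1],[0,0,0]],[[0.25,-0.69,0.15],[0,0,0]],[[0.335,-0.91,0.2],[0,0,0]]]'
python3 -m pendant '[[[0.085,-0.23,0.05],[0,0,0.11]],[[0.17,-0.46,0.1],[0,0,0.22]],[[0.25,-0.69,0.15],[0,0,0.33]],[[0.335,-0.91,0.2],[0,0,0.452]],[[0.335,-0.91,0.2],[0,0,0.452]]]'
python3 -m pendant '[[[0,0,0],[0,0,0]],[[0,0,0],[0,0,0]],[[0,0,0],[0,0,0]]]'
python3 plan.py 559.3 -409.8 170 180 0 163.6
python3 - <<'E'
from meas import *
p=sel('top',(560,670,96,200),150,243)
# hopper floor residual: V trough height model; print depth map inside hopper
W=Ws['top']
for y in range(182,100,-6):
    print(y,end=': ')
    for x in range(575,655,8):
        d=np.hypot(W[...,0]-x,W[...,1]-y); d[~np.isfinite(d)]=9e9; i=d.argmin(); print(int(W[...,2].flat[i]) if d.flat[i]<5 else -1,end=' ')
    print()
E
```

```text
time: 14.7
eef_pos: [688.0, 35.9, 430.5]
tool_rot: [-180.0, 0.0, -176.0]
force: [-0.1, -0.3, -2.0]
width: 10.1
grip_force: 107.7
time: 15.1
eef_pos: [655.3, -75.3, 406.4]
tool_rot: [-180.0, 0.0, -176.0]
force: [0.3, 1.3, -1.4]
width: 10.3
grip_force: 107.7
time: 15.5
eef_pos: [622.8, -186.9, 382.5]
tool_rot: [-180.0, 0.0, -176.0]
force: [0.8, -0.2, -3.0]
width: 9.9
grip_force: 107.7
time: 15.9
eef_pos: [590.4, -298.4, 358.5]
tool_rot: [-180.0, 0.0, -176.0]
force: [-0.4, -0.3, -1.3]
width: 10.2
grip_force: 107.7
time: 16.4
eef_pos: [554.8, -413.9, 333.6]
tool_rot: [-179.8, -0.1, 163.1]
force: [-0.4, -0.3, -1.6]
width: 9.8
grip_force: 107.7
time: 16.7
eef_pos: [559.9, -407.9, 335.1]
tool_rot: [180.0, 0.0, 163.8]
force: [0.5, 0.0, -1.3]
width: 9.8
grip_force: 107.7
shift [ 1.000e-03 -1.700e-02  1.376e+00] turn [0.001 0.001 0.004] | now [ 559.9 -407.9  335.1] [180.    0.  163.8] t 16.7 w 9.8
182: -1 194 190 184 184 181 5 188 190 193 
176: -1 190 189 181 183 2 187 190 192 192 
170: -1 191 184 178 5 3 5 186 188 194 
164: 4 3 4 178 1 179 180 179 187 189 
158: 0 4 180 177 6 2 1 182 183 188 
152: 4 4 179 4 171 171 5 176 182 181 
146: 3 9 178 171 8 6 175 174 180 183 
140: 2 3 174 5 182 3 7 174 173 178 
134: 3 3 174 5 168 2 4 171 172 176 
128: 57 1 0 168 186 5 6 169 175 176 
122: 5 187 0 180 9 4 6 182 171 171 
116: 5 193 193 186 1 3 190 181 169 173 
110: 32 192 2 4 192 5 188 236 -1 -1 
104: 25 6 186 232 178 3 239 237 -1 200
```

Run:
```python
from meas import *
from scipy.interpolate import griddata
np.savez('frames.npz',top=fs['top']['img'],scene=fs['scene']['img'],Wt=Ws['top'],Ws=Ws['scene'])
for n in('top','scene'):
    p=sel(n,(560,665,90,200),152,243)
    print(n,len(p))
    for y in range(184,98,-5):
        print(y,end=': ')
        for x in range(572,656,7):
            q=p[(abs(p[:,0]-x)<3.5)&(abs(p[:,1]-y)<3)]; print(int(q[:,2].max()) if len(q) else '...',end=' ')
        print()
# stray balls on the bench? points 8..40mm near
W=Ws['top']
```

```text
top 1834
184: 186 ... 193 192 187 187 189 188 193 193 197 240 
179: 180 ... 193 189 186 185 186 187 191 196 195 237 
174: 234 ... 191 188 184 181 182 185 190 189 194 235 
169: 180 ... 190 188 184 180 181 186 185 189 194 233 
164: 180 ... 186 183 182 179 178 184 182 191 189 229 
159: 226 ... 186 183 180 179 178 180 185 186 188 229 
154: 227 ... 184 182 181 176 178 178 180 183 186 228 
149: 227 ... 181 181 177 179 182 176 180 180 183 186 
144: 226 ... 176 179 177 185 184 180 178 180 182 183 
139: 225 ... ... 174 173 185 185 175 174 177 181 183 
134: 224 ... 175 174 171 185 185 172 174 176 177 183 
129: 221 ... 177 173 184 189 191 189 169 175 174 179 
124: 219 ... 188 ... 190 193 195 193 186 173 174 177 
119: 217 191 193 191 191 193 194 192 188 170 173 174 
114: 217 190 196 189 191 191 194 194 185 169 169 172 
109: 215 190 193 192 186 238 235 239 241 ... ... ... 
104: 229 ... 189 223 239 240 239 241 241 ... ... 198 
99: 228 198 199 238 240 241 239 240 239 160 164 164 
scene 1274
184: 227 197 195 193 190 184 185 188 190 192 ... 237 
179: 236 196 195 192 186 188 184 186 188 186 ... 235 
1
[... 160 characters left out ...]

159: 232 192 ... ... ... 179 175 180 176 ... ... ... 
154: 230 ... ... ... ... ... 172 177 ... ... ... ... 
149: 221 ... ... ... ... ... 185 180 173 ... ... ... 
144: 228 ... ... ... ... ... 186 179 175 ... ... ... 
139: 228 180 ... ... ... ... 185 180 176 ... ... ... 
134: 225 ... ... ... ... ... ... ... ... ... ... ... 
129: 221 ... ... ... ... ... 191 192 ... ... ... ... 
124: 219 ... 192 ... ... ... 194 193 190 ... ... ... 
119: 219 191 194 193 ... ... ... 193 190 ... 167 ... 
114: 217 191 193 196 ... ... ... 192 ... 163 165 168 
109: 229 168 178 195 159 239 240 240 239 237 198 200 
104: 230 209 200 200 242 240 240 240 240 240 198 200 
99: 230 228 200 200 237 240 242 239 240 239 161 165
```

All three balls are in the hopper: large near (611,119), medium near (582,115) and small near (608,141). Next I lower the scoop above the bin's far wall and compare scoop and rim in the same camera.

```bash
python3 -m pendant '[[[0,-0.01,0.2],[0,0,0]],[[0,-0.017,0.4],[0,0,0]],[[0,-0.017,0.65],[0,0,0]],[[0,-0.017,0.9],[0,0,0]]]'
python3 -m pendant '[[[0,0,0.25],[0,0,0]],[[0,0,0.5],[0,0,0]],[[0,0,0.7],[0,0,0]],[[0,0,0.8],[0,0,0]],[[0,0,0.8],[0,0,0]]]'
cat > binm.py <<'E'
from meas import *
c0=np.array([459.5,-380.5]); a=np.radians(-16.4); ex=np.array([np.cos(a),np.sin(a)]); ey=np.array([-ex[1],ex[0]])
for n in fs:
    p=sel(n,(330,680,-540,-240),20,250); uv=np.stack([(p[:,:2]-c0)@ex,(p[:,:2]-c0)@ey,p[:,2]],1)
    r=uv[(abs(uv[:,2]-85)<6)]
    print(n,len(p))
    for nm,m in(('+x',(r[:,0]>50)&(r[:,0]<75)&(abs(r[:,1])<80)),('-x',(r[:,0]<-50)&(r[:,0]>-75)&(abs(r[:,1])<80))):
        q=r[m]
        if len(q)>4: print(nm,len(q),'u',np.percentile(q[:,0],[5,50,95]).round(1),'slope',np.degrees(np.polyfit(q[:,1],q[:,0],1)[0]).round(1),'v',q[:,1].min().round(),q[:,1].max().round())
    for nm,s in(('+y',1),('-y',-1)):
        q=r[(s*r[:,1]>70)&(s*r[:,1]<98)]
        if len(q)>4: print(nm,len(q),'v',np.percentile(q[:,1],[5,50,95]).round(1))
    s=uv[uv[:,2]>97]; 
    for lo in range(-60,150,10):
        q=s[(s[:,0]>=lo)&(s[:,0]<lo+10)]
        if len(q): print(lo,len(q),'v',np.percentile(q[:,1],[2,98]).round(),'z',np.percentile(q[:,2],[2,98]).round(),end=' | ')
    if len(s): print('umin',np.percentile(s[:,0],[0,1,3]).round(1))
print(ctrl.observe()['eef_pos'])
E
python3 binm.py
```

```text
time: 17.3
eef_pos: [558.7, -411.3, 226.0]
tool_rot: [-180.0, 0.0, 163.7]
force: [-0.0, 0.3, -1.7]
width: 9.9
grip_force: 107.7
time: 17.8
eef_pos: [557.6, -410.7, 128.9]
tool_rot: [180.0, -0.2, 163.7]
force: [0.3, -0.9, -1.7]
width: 9.6
grip_force: 107.6
top 376
+x 24 u [61.2 63.  64.8] slope -1.0 v 45.0 80.0
+y 16 v [70.5 80.6 83.6]
80 1 v [55. 55.] z [225. 225.] | 90 86 v [34. 60.] z [183. 245.] | 100 57 v [26. 60.] z [185. 243.] | 110 20 v [25. 61.] z [183. 242.] | umin [89.3 90.8 91.2]
scene 2538
+x 118 u [61.4 64.4 66.3] slope -0.0 v -80.0 79.0
-x 51 u [-66.1 -62.5 -60. ] slope 0.0 v -79.0 79.0
+y 59 v [74.9 84.3 87. ]
-y 73 v [-82.7 -80.7 -71.5]
-40 1 v [-24. -24.] z [120. 120.] | -30 12 v [-33. -24.] z [118. 142.] | -20 9 v [-33. -27.] z [116. 145.] | -10 4 v [-33. -31.] z [118. 142.] | 0 4 v [-33. -31.] z [128. 141.] | 10 4 v [-33. -25.] z [108. 141.] | 20 4 v [-23. -20.] z [108. 111.] | 40 1 v [-32. -32.] z [143. 143.] | 50 8 v [-22. -15.] z [135. 144.] | 60 2 v [ 9. 11.] z [143. 145.] | 70 4 v [ 2. 10.] z [147. 156.] | 80 11 v [-0.  7.] z [152. 159.] | 90 103 v [-61.  60.] z [154. 244.] | 100 201 v [-59.  60.] z [150. 236.] | 110 568 v [-57.  57.] z [142. 246.] | 120 123 v [-18.  19.] z [154. 240.] | 130 23 v [-6.  6.] z [147. 159.] | 140 16 v [-5.  6.] z [147. 157.] | umin [-31.1 -21.6  18.3]
[ 558.99482224 -411.94537463  131.79201665]
```

```bash
python3 plan.py 559.3 -411.2 92 180 0 163.6; python3 -m pendant '[[[0,0,0.08],[0,0,0]],[[0,0,0.16],[0,0,0]],[[0,0,0.24],[0,0,0]],[[0,0,0.32],[0,0,0]],[[0,0,0.32],[0,0,0]]]'
python3 binm.py | grep -A40 scene
```

```text
shift [-0.     0.007  0.332] turn [-0.001  0.001  0.001] | now [ 559.  -411.9  131.8] [-180.     0.   163.6] t 17.9 w 10.1
time: 18.4
eef_pos: [557.3, -410.6, 90.1]
tool_rot: [180.0, -0.2, 163.6]
force: [-0.3, 0.2, -2.2]
width: 10.0
grip_force: 107.7
scene 2598
+x 65 u [62.1 64.7 65.9] slope 0.2 v -80.0 79.0
-x 60 u [-66.  -62.8 -60. ] slope 0.5 v -80.0 79.0
+y 71 v [74.7 84.9 87.1]
-y 71 v [-82.7 -80.7 -71.6]
-30 2 v [-32. -31.] z [105. 105.] | -20 5 v [-32. -30.] z [ 98. 103.] | -10 2 v [-32. -31.] z [100. 101.] | 0 2 v [-33. -31.] z [ 98. 103.] | 10 1 v [-32. -32.] z [104. 104.] | 40 1 v [-32. -32.] z [105. 105.] | 50 4 v [-25. -19.] z [ 99. 105.] | 60 2 v [ 9. 11.] z [105. 105.] | 70 4 v [ 1. 10.] z [108. 119.] | 80 11 v [-48.   6.] z [114. 171.] | 90 107 v [-60.  61.] z [115. 204.] | 100 208 v [-59.  59.] z [104. 222.] | 110 547 v [-57.  57.] z [107. 240.] | 120 141 v [-32.  32.] z [115. 246.] | 130 148 v [-25.  26.] z [115. 249.] | 140 59 v [-8. 12.] z [109. 250.] | umin [-25.2  49.3  91.5]
[ 558.14432925 -411.44203758   91.87528495]
```

```bash
python3 -m pendant '[[[-0.008,0,0.04],[0,0,0]],[[-0.008,0,0.08],[0,0,0]],[[-0.008,0,0.11],[0,0,0]],[[-0.008,0,0.125],[0,0,0]],[[-0.008,0,0.125],[0,0,0]]]'
python3 -m pendant '[[[0,0,0.01],[0,0,0]],[[0,0,0.02],[0,0,0]],[[0,0,0.02],[0,0,0]],[[0,0,0.02],[0,0,0]]]'
```

```text
time: 19.0
eef_pos: [559.0, -411.6, 76.9]
tool_rot: [-180.0, -0.1, 163.6]
force: [-0.1, -0.3, -2.0]
width: 9.9
grip_force: 107.7
time: 19.4
eef_pos: [559.3, -411.7, 75.0]
tool_rot: [-180.0, -0.0, 163.6]
force: [-0.0, -1.0, -2.1]
width: 10.1
grip_force: 107.7
```

```bash
python3 -m pendant '[[[0,0,0.01],[0,0,0]],[[0,0,0.02],[0,0,0]],[[0,0,0.02],[0,0,0]],[[0,0,0.02],[0,0,0]]]'
python3 binm.py | grep -A3 scene; python3 plan.py 559.3 -411.5 71 180 0 163.6
```

```text
time: 19.8
eef_pos: [559.5, -412.0, 73.7]
tool_rot: [-180.0, 0.0, 163.6]
force: [-0.5, 1.4, 4.8]
width: 9.9
grip_force: 108.8
scene 2685
+x 43 u [60.  64.4 67.6] slope 0.1 v -80.0 79.0
-x 57 u [-65.3 -62.5 -60.4] slope 0.2 v -80.0 79.0
+y 72 v [78.1 84.7 87.1]
shift [0.003 0.003 0.022] turn [-0.     0.     0.001] | now [ 559.5 -412.    73.7] [-180.     0.   163.6] t 19.9 w 10.0
```

Contact (+4.8 N) came at exactly the expected height, with the rim in the slot. Releasing.

```bash
python3 -m pendant '[[[0,0,0],[0,0,0]],[[0,0,0],[0,0,0]]]' 1 20
python3 -m pendant '[[[0,0,0],[0,0,0]],[[0,0,0],[0,0,0]],[[0,0,0],[0,0,0]],[[0,0,0],[0,0,0]],[[0,0,0],[0,0,0]]]' 0.5
python3 binm.py | grep -A6 scene
```

```text
time: 20.1
eef_pos: [559.5, -412.0, 73.7]
tool_rot: [-180.0, 0.0, 163.6]
force: [-0.7, 1.1, 4.8]
width: 10.1
grip_force: 108.8
time: 20.6
eef_pos: [559.2, -411.7, 72.4]
tool_rot: [-180.0, -0.1, 163.6]
force: [-0.4, 0.4, 1.8]
width: 42.6
grip_force: 0.0
scene 2668
+x 45 u [52.2 64.1 68.1] slope -0.3 v -80.0 79.0
-x 58 u [-65.2 -62.3 -60.5] slope 0.0 v -80.0 79.0
+y 62 v [79.  84.7 87.1]
-y 70 v [-82.7 -80.7 -71.6]
80 7 v [-4. 59.] z [104. 164.] | 90 75 v [-64.  63.] z [104. 184.] | 100 199 v [-64.  64.] z [109. 245.] | 110 534 v [-62.  62.] z [101. 246.] | 120 226 v [-33.  33.] z [114. 249.] | 130 228 v [-26.  27.] z [112. 248.] | 140 138 v [-13.  13.] z [204. 247.] | umin [85.3 93.4 96.8]
[ 559.1898016  -411.73715638   72.41908624]
```

```bash
python3 -m pendant '[[[0,0,-0.06],[0,0,0]],[[0,0,-0.2],[0,0,0]],[[0,0,-0.45],[0,0,0]],[[0,0,-0.75],[0,0,0]],[[0,0,-1],[0,0,0]]]'
python3 -m pendant '[[[0,0,-0.35],[0,0,0]],[[0,0,-0.7],[0,0,0]],[[0,0,-1],[0,0,0]],[[0,0,-1],[0,0,0]]]'
python3 binm.py; python3 plan.py 615 100 312 180 0 184
```

```text
time: 21.2
eef_pos: [559.7, -412.3, 196.2]
tool_rot: [-179.9, 0.1, 163.6]
force: [0.9, 0.8, 0.2]
width: 42.6
grip_force: 0.0
time: 21.6
eef_pos: [561.2, -413.9, 321.3]
tool_rot: [-179.8, 0.7, 163.6]
force: [1.1, -0.5, -0.1]
width: 42.4
grip_force: 0.0
top 1166
+x 85 u [51.  62.1 66.3] slope 4.1 v -13.0 79.0
-x 21 u [-65.3 -64.1 -62.3] slope -0.6 v 48.0 80.0
+y 80 v [73.5 82.3 84.2]
50 9 v [-3.  3.] z [ 98. 102.] | 60 15 v [-6.  4.] z [ 97. 103.] | 70 18 v [-8.  3.] z [ 99. 108.] | 80 20 v [-8.  4.] z [100. 111.] | 90 19 v [-8.  4.] z [102. 112.] | 100 20 v [-7.  4.] z [103. 116.] | 110 19 v [-6.  4.] z [107. 117.] | 120 22 v [-8.  4.] z [103. 120.] | 130 5 v [-7.  3.] z [107. 118.] | umin [52.  54.3 57.7]
scene 2758
+x 213 u [51.8 63.9 68.6] slope -0.1 v -80.0 79.0
-x 133 u [-65.9 -63.  -60.4] slope 0.1 v -78.0 79.0
+y 80 v [73.4 84.4 87.1]
-y 71 v [-82.6 -80.7 -71.6]
50 11 v [-4.  6.] z [ 97. 102.] | 60 12 v [-5.  6.] z [ 98. 102.] | 70 12 v [-5.  6.] z [101. 104.] | 80 14 v [-5.  5.] z [102. 108.] | 90 14 v [-5.  7.] z [106. 111.] | 100 14 v [-5.  6.] z [106. 113.] | 110 15 v [-5.  6.] z [107. 117.] | 120 16 v [-5.  7.] z [108. 118.] | 130 20 v [-5.  6.] z [110. 119.] | umin [51.  51.5 55.3]
[ 559.52949454 -412.07883235  315.05533983]
shift [0.759 4.225 0.019] turn [-0.002  0.003 -0.453] | now [ 559.5 -412.1  315.1] [-179.9    0.2  163.6] t 21.7 w 42.4
```

The scoop hangs by its hook with a sag of about 13°, and the bin hasn't moved. Next is the gate.

```bash
python3 -m pendant '[[[0.05,0.25,0],[0,0,0]],[[0.1,0.55,0],[0,0,0]],[[0.17,0.93,0],[0,0,0]]]'
python3 -m pendant '[[[0.055,0.31,0],[0,0,0]],[[0.11,0.62,0],[0,0,0]],[[0.17,0.93,0],[0,0,0]]]'
python3 -m pendant '[[[0.055,0.31,0],[0,0,0]],[[0.11,0.62,0],[0,0,0]],[[0.17,0.93,0],[0,0,0]]]'
python3 -m pendant '[[[0.055,0.31,0],[0,0,0]],[[0.11,0.62,0],[0,0,0]],[[0.17,0.93,0],[0,0,-0.15]],[[0.17,0.93,0],[0,0,-0.3]],[[0.17,0.93,0],[0,0,-0.453]]]'
python3 -m pendant '[[[0,0,0],[0,0,0]],[[0,0,0],[0,0,0]]]'
python3 plan.py 615 100.5 214 180 0 184
```

```text
time: 22.0
eef_pos: [569.8, -299.0, 311.1]
tool_rot: [-179.9, -0.2, 163.4]
force: [0.3, 0.1, 0.4]
width: 42.7
grip_force: 0.0
time: 22.3
eef_pos: [582.3, -184.2, 311.4]
tool_rot: [-180.0, -0.2, 163.6]
force: [0.6, 1.0, 0.4]
width: 43.0
grip_force: 0.0
time: 22.6
eef_pos: [594.1, -71.6, 311.4]
tool_rot: [-180.0, -0.2, 163.6]
force: [0.6, 1.0, 0.4]
width: 42.8
grip_force: 0.0
time: 23.1
eef_pos: [605.9, 41.6, 311.1]
tool_rot: [180.0, -0.2, -175.5]
force: [0.3, 0.7, -0.1]
width: 42.9
grip_force: 0.0
time: 23.3
eef_pos: [606.3, 39.2, 311.7]
tool_rot: [-180.0, -0.1, -176.2]
force: [-0.2, -0.5, 0.6]
width: 42.5
grip_force: 0.0
shift [-0.108  0.505  0.814] turn [-0.    -0.003 -0.004] | now [606.3  39.2 311.7] [-1.800e+02 -1.000e-01 -1.762e+02] t 23.3 w 42.5
```

```bash
python3 -m pendant '[[[-0.05,0.25,0],[0,0,0]],[[-0.108,0.505,0],[0,0,0]],[[-0.108,0.505,0],[0,0,0]],[[-0.108,0.505,0],[0,0,0]]]'
python3 plan.py 615 100.5 212 180 0 184
python3 - <<'E'
from meas import *
p=sel('scene',(595,640,80,120),218,245,90)
q=p[p[:,2]>232]; print(len(p),p.mean(0),len(q),q.mean(0) if len(q) else 0)
E
```

```text
time: 23.7
eef_pos: [615.2, 101.4, 311.9]
tool_rot: [-180.0, -0.1, -176.0]
force: [0.4, -0.5, -0.1]
width: 42.6
grip_force: 0.0
shift [ 0.001 -0.007  0.833] turn [-0.001 -0.002 -0.   ] | now [615.2 101.4 311.9] [-1.80e+02 -1.00e-01 -1.76e+02] t 23.7 w 42.6
64 [617.61685435  99.13285148 231.93294337] 35 [617.87470225  99.34347098 236.85362484]
```

```bash
python3 -m pendant '[[[-0.01,-0.01,0.25],[0,0,0]],[[-0.01,-0.01,0.5],[0,0,0]],[[-0.01,-0.01,0.7],[0,0,0]],[[-0.01,-0.01,0.83],[0,0,0]],[[-0.01,-0.01,0.83],[0,0,0]]]'
python3 -m pendant '[[[0,0,0],[0,0,0]],[[0,0,0],[0,0,0]],[[0,0,0],[0,0,0]],[[0,0,0],[0,0,0]],[[0,0,0],[0,0,0]]]' 1 40
```

```text
time: 24.3
eef_pos: [615.2, 97.9, 210.4]
tool_rot: [-179.9, -0.3, -176.1]
force: [-0.7, -0.2, -0.2]
width: 42.8
grip_force: 0.0
time: 24.8
eef_pos: [617.3, 102.0, 214.4]
tool_rot: [179.8, 0.1, -175.9]
force: [-0.9, 5.7, 1.6]
width: 11.4
grip_force: 42.3
```

```bash
python3 -m pendant '[[[0,0,-0.06],[0,0,0]],[[0,0,-0.12],[0,0,0]],[[0,0,-0.18],[0,0,0]],[[0,0,-0.24],[0,0,0]],[[0,0,-0.275],[0,0,0]]]'
python3 -m pendant '[[[0,0,0],[0,0,0]],[[0,0,0],[0,0,0]],[[0,0,0],[0,0,0]]]'
```

```text
time: 25.3
eef_pos: [617.3, 102.1, 247.1]
tool_rot: [179.8, 0.1, -175.9]
force: [1.8, 5.4, -3.3]
width: 11.1
grip_force: 41.7
time: 25.6
eef_pos: [617.3, 102.0, 247.5]
tool_rot: [179.8, 0.1, -175.9]
force: [-0.2, 5.1, 1.8]
width: 11.2
grip_force: 42.3
```

```bash
python3 -m pendant '[[[0,0,-0.01],[0,0,0]],[[0,0,-0.02],[0,0,0]],[[0,0,-0.02],[0,0,0]],[[0,0,-0.02],[0,0,0]],[[0,0,-0.02],[0,0,0]]]'
cat > balls.py <<'E'
from meas import *
g0=np.array([622,12.]); a=np.radians(4); ex=np.array([np.cos(a),np.sin(a)]); ey=np.array([-ex[1],ex[0]])
for n in fs:
    p=sel(n,(540,720,-240,230),10,260); u=(p[:,:2]-g0)@ex; v=(p[:,:2]-g0)@ey; bot=191+(v-193)*np.tan(np.radians(20))
    print(n)
    for lo in range(-200,200,8):
        m=(v>=lo)&(v<lo+8)&(abs(u)<9); 
        if m.any(): print(lo,m.sum(),np.percentile((p[m,2]-bot[m]),[10,50,90]).round(),end=' | ')
    print()
p=sel('scene',(595,640,80,120),225,290,90); print('gate',len(p),np.percentile(p[:,2],[50,95,99]))
E
python3 balls.py
```

```text
time: 26.1
eef_pos: [617.3, 102.1, 249.3]
tool_rot: [179.8, 0.1, -175.9]
force: [2.2, 6.2, -2.5]
width: 11.1
grip_force: 41.8
top
-200 24 [ 3. 13. 23.] | -192 20 [-19. -11.  -3.] | -184 13 [-18. -17. -14.] | -176 15 [-26. -20. -17.] | -168 12 [-31. -27. -26.] | -152 1 [-56. -56. -56.] | -136 11 [-17.  -6.  -4.] | -128 9 [-28. -23. -17.] | -120 8 [-27. -24. -21.] | -112 5 [-35. -28. -26.] | -104 1 [-51. -51. -51.] | -56 10 [-13.  -5.  -2.] | -48 2 [-31. -31. -31.] | -40 1 [-35. -35. -35.] | -16 2 [-0.  0.  0.] | 0 1 [6. 6. 6.] | 8 3 [4. 4. 5.] | 32 1 [7. 7. 7.] | 192 3 [-7. -5. -5.] | 
scene
-200 19 [-30.   5.  19.] | -192 32 [-36. -21.  -5.] | -176 9 [-21. -19. -17.] | -168 7 [-24. -22. -21.] | -144 1 [-55. -55. -55.] | -136 18 [-37. -17.  -6.] | -128 24 [-46. -22.  -5.] | -120 2 [-26. -26. -25.] | -112 4 [-29. -27. -26.] | -56 27 [-31. -14.  -3.] | -48 8 [-35. -16.  -1.] | -40 1 [7. 7. 7.] | -32 1 [5. 5. 5.] | -24 1 [7. 7. 7.] | -16 1 [6. 6. 6.] | 0 1 [0. 0. 0.] | 8 1 [5. 5. 5.] | 16 1 [3. 3. 3.] | 48 14 [-34. -16.  -3.] | 56 28 [-24.  -5.   1.] | 64 16 [-2.  0.  3.] | 72 14 [-1.  1. 79.] | 80 18 [ -1.   2. 101.] | 88 74 [ 2. 59. 81.] | 96 14 [-1.  2.  5.] | 104 12 [-3. -0.  3.] | 112 15 [-2.  0.  2.] | 120 8 [-3.  0.  1.] | 128 3 [-2.  0.  1.] | 152 3 [2. 4. 5.] | 160 14 [-2.  0.  2.] | 168 13 [-2. -0.  1.] | 176 28 [-0. 43. 54.] | 184 35 [-1. 22. 37.] | 192 24 [-2.  6. 15.] | 
gate 146 [265.54843934 284.70721829 288.13045186]
```

The hopper is empty and there are ball-like returns in all three pockets. Releasing the gate and backing off.

```bash
python3 -m pendant '[[[0,0,0],[0,0,0]],[[0,0,0],[0,0,0]],[[0,0,0],[0,0,0]],[[0,0,0],[0,0,0]]]' 0.5
python3 -m pendant '[[[0,0,-0.15],[0,0,0]],[[0,0,-0.45],[0,0,0]],[[0,0,-0.8],[0,0,0]],[[0,0,-1],[0,0,0]]]'
python3 -m pendant '[[[0.3,0.1,0],[0,0,0]],[[0.6,0.5,0],[0,0,0]],[[0.8,0.9,0],[0,0,0]],[[1,1,0],[0,0,0]]]'
python3 -m pendant '[[[0.3,0.4,0],[0,0,0]],[[0.6,0.8,0],[0,0,0]],[[0.6,1,0],[0,0,0]],[[0.6,1,0],[0,0,0]],[[0.6,1,0],[0,0,0]]]'
python3 - <<'E'
from meas import *
p=sel('scene',(595,640,80,120),225,290,90); print('gate',len(p),np.percentile(p[:,2],[50,95,99]))
g0=np.array([622,12.]); a=np.radians(4); ex=np.array([np.cos(a),np.sin(a)]); ey=np.array([-ex[1],ex[0]])
for n in fs:
    p=sel(n,(540,720,-240,230),3,260); u=(p[:,:2]-g0)@ex; v=(p[:,:2]-g0)@ey; bot=191+(v-193)*np.tan(np.radians(20))
    m=(abs(u)<22)&(p[:,2]<bot-12)&(v>-192)&(v<60)
    print(n,[(int(a),int(b),int(c)) for a,b,c in sorted(zip(v[m],u[m],p[m,2]))])
    m=(abs(u)<30)&(p[:,2]>bot+18)&(v>-185)&(v<165)&(abs(v-87)>12); print('proud',m.sum(),[(int(a),int(b),int(c)) for a,b,c in zip(v[m],u[m],p[m,2])][:12])
E
python3 binm.py | tail -6
```

```text
time: 26.6
eef_pos: [616.9, 99.1, 248.5]
tool_rot: [-180.0, -0.0, -176.0]
force: [0.7, -0.3, -0.1]
width: 42.6
grip_force: 0.0
time: 27.0
eef_pos: [617.8, 99.5, 372.0]
tool_rot: [180.0, 0.2, -176.0]
force: [-0.2, 0.5, -0.3]
width: 42.5
grip_force: 0.0
time: 27.4
eef_pos: [487.1, 214.2, 368.4]
tool_rot: [179.9, -0.0, -175.8]
force: [-0.1, 1.1, 0.7]
width: 43.0
grip_force: 0.0
time: 27.9
eef_pos: [408.3, 326.0, 368.3]
tool_rot: [-180.0, -0.0, -175.9]
force: [-0.2, -0.3, 0.9]
width: 42.6
grip_force: 0.0
gate 143 [258.04071786 275.38043809 275.99476869]
top [(-191, 21, 16), (-189, 20, 10), (-189, -4, 37), (-188, -7, 38), (-188, 7, 30), (-187, 3, 32), (-187, 21, 26), (-186, -3, 34), (-186, -1, 37), (-186, 20, 11), (-186, -6, 35), (-186, 11, 27), (-184, 6, 33), (-184, -2, 34), (-183, 21, 10), (-183, 1, 39), (-183, -6, 35), (-183, -2, 41), (-182, 21, 18), (-181, 8, 36), (-181, 5, 37), (-180, 2, 38), (-180, -1, 39), (-180, -3, 38), (-180, 21, 36), (-179, -7, 39), (-178, 8, 37), (-177, 4, 41), (-177, -6, 35), (-177, 1, 40), (-177, -1, 39), (-177, -4, 40), (-176, 13, 31), (-175, 8, 38), (-174,
[... 16192 characters left out ...]
48, -27, 156), (43, -28, 155), (41, -26, 154), (37, -27, 152), (30, -29, 151), (28, -27, 150), (29, -25, 150), (24, -28, 148), (26, -26, 148), (19, -28, 147), (22, -27, 146)]
+x 219 u [52.2 63.7 68.2] slope -0.1 v -80.0 80.0
-x 137 u [-65.2 -62.8 -59.9] slope 0.0 v -80.0 79.0
+y 79 v [74.9 84.5 87.2]
-y 69 v [-82.6 -80.7 -71.6]
50 7 v [-4.  6.] z [ 98. 101.] | 60 9 v [-4.  6.] z [ 99. 104.] | 70 15 v [-4.  5.] z [ 98. 105.] | 80 12 v [-5.  5.] z [103. 109.] | 90 16 v [-5.  7.] z [104. 111.] | 100 12 v [-5.  6.] z [108. 114.] | 110 15 v [-5.  6.] z [110. 117.] | 120 21 v [-5.  7.] z [107. 119.] | 130 15 v [-5.  7.] z [109. 117.] | umin [52.3 54.8 56.7]
[409.51525467 324.2730176  368.43101908]
```

All three balls sit in their own pockets: large with its top at 40 mm, medium at 56 mm, and small at 73 mm. The gate is up about 35 mm and the scoop is hanging still. Handing in.

```bash
python3 -c "
from rig import ctrl
print(ctrl.finish_job())"
```

```text
the job is handed in; nothing more can be done
None
```

The job is handed in with no verdict returned: by my last depth readings each ball is in its own pocket, the empty scoop hangs by its hook on the bin's far wall, the gate is up about 35 mm, and the bin had not moved; I did not re-measure the other bench items.

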